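Cock the sprung impact tester and load the next glued bar

TASK

Make the bench impact tester ready for the next glue-joint test. By its black knob, draw the sprung striker arm back until its catch pin has passed the little catch hook and the arm just meets the rubber buffer, without ramming the buffer, then ease the arm forward until the hair-trigger hook holds it, let go and do not let it snap or fire. Then lay the unbroken glued test bar on the two anvil ledges where the arm used to be, centred and flush against both anvil uprights, and leave the cocked arm and the other things on the bench alone.

Things in the scene. Friction and masses are not known exactly. Their poses are not given: they have to be found in the camera images.
- tester: bench impact tester, fixed: grey base plate 270 (its x) x 250 (its y) mm, plate top 18 mm above the desk, with pivot column, two anvils, striker arm and catch. Origin: centre of the plate's underside; x away from the robot, y left when unturned. The arm's upright pivot is at its x = 85, y = 90 mm
- striker_arm: steel arm, 16 mm wide, underside 70 and top 82 mm above the desk, swings level about the pivot. Origin on the pivot axis at desk height, x outward along the arm. At rest x points 274 deg from the tester's x, its hammer (140 mm out) filling the bar's seat. Drawing back turns it clockwise from above; the spring pulls forward with 5.5 N at the knob at rest, 8 N drawn, nearly constant after
- draw_knob (a point): middle of the black upright knob on the arm, 140 mm from the pivot, 116 mm above the desk; 17 mm thick, straight from 97 to 132 mm, narrower below. Pinch it from above or hold it between slightly open fingers
- catch_pin (a point): lower end of the upright 9 mm catch pin under the arm's tip, 190 mm from the pivot, 38 mm above the desk. The hook holds it when the arm is drawn back about 1 rad from rest; the catch's setting makes that anything from 0.85 to 1.15 rad, so it must be felt
- catch: fixed curved slideway on the plate; origin under the middle of the pin's hooked places, -y the drawing direction. Its carriage, locked anywhere within 57 mm along y (not measured), has the hook: a light lever below 60 mm; the pin pushes its sloped nose aside (under 1 N), then it drops in front of the pin. Hooked, the catch carries 6 N and the knob none. Touching the lever or its tail fires it
- buffer_side (a point): point on the fixed slideway below the rubber buffer (buffer axis 76 mm above the desk, its bracket up to 83 mm; both travel with the carriage). Rubber of 5 N per mm that meets the arm 2.5 mm after the pin passed the hook. Catch and buffer bear 12 N from the arm at most: stop drawing when the force at the knob has risen by 4 to 6 N, then ease forward
- seat (a point): where the middle of the test bar belongs: centred between the anvils, 44 mm above the desk, the bar along the tester's y and its far side touching both uprights
- anvil_left (a point): top front edge of the left anvil's upright, middle of its 18 mm width, 64 mm above the desk. The upright's front face (toward the tester's -x) is what the bar lies against; below it a ledge, top 34 mm above the desk, stands 22 mm forward
- anvil_right (a point): same point of the right anvil, 90 mm from the left one; 72 mm are free between the anvils down to the plate
- test_bar: unbroken glued wooden test bar 20 x 120 x 20 mm, long along its y, two glued pieces with a dark glue line across the middle; origin centre of underside; lies loose on the desk to the right of the tester. 35 g
- sanding_block: sanding block 62 x 110 x 34 mm, lies to the right of the tester, nearer or farther than the test bar; to be left alone
- wood_glue: standing glue bottle 40 x 62 x 200 mm behind the tester; to be left alone
- tape_measure: pocket tape measure 37 x 76 x 65 mm on the right; to be left alone
Not all that is in view belongs to the job. What is shaped like the test_bar but blue, green or pink is not meant.

How it is judged:
By the outcome, as a careful person would: the job done as asked, in the order asked, and still so for the second after the job is handed in, with the robot touching nothing.
It also fails if it takes over 72 s, if anything falls off the work surface, if the arm or the gripper's body presses on something with over 40 N, if the wrist force passes 120 N, or if a joint passes its speed limit or range.

ROBOT

A 6-joint arm with a two-finger parallel gripper is mounted at the origin on a cart in front of the work surface, level with it; the furniture and walls round the work are solid. World frame = base frame: x ahead of the robot, y to its left, z up, the work surface at z = 0. Lengths are in mm, angles in rad, forces in N, time in s.
With the tool pointing down it reaches from about 300 to 750 mm from the base axis. Payload 8.5 kg.
Tool frame: the origin (TCP) lies on the centre line of the jaws, within the pads' length; the fingertips stand 14 mm ahead of it and the grasp point (between the pads) lies 5 mm behind it; z points along the fingers, y is the line along which they close (so a half turn about z gives the same grasp; the last joint's range is limited). The gripper opens to 88 mm and grips with 3 to 60 N. Pads are 18 mm wide; open, the fingers measure 123 mm over their backs; the gripper's body (75 mm by 187 mm) begins 45 mm behind the grasp point.
Start: joints at [0.899, 0.381, 1.297, -0, 1.464, -0.215], TCP at [242.582, 493.593, 252.748] pointing down, gripper open.
Joint ranges: [-3.11, 3.11], [-0.89, 2.33], [0.22, 2.48], [-1.42, 4.56], [0.17, 2.85], [-2.88, 2.88]. Speed limits (rad/s): [2.39, 2.39, 3.14, 3.14, 3.14, 3.14].

INTERFACE

Orientations are given as a rotation vector (axis times angle).
In Python, from workcell import readout, snapshot, order, search_frame, cut_out, spot_point gives the robot as it stands.
- The arm moves only by the shell command python3 -m jog 'ROWS'. ROWS is JSON, a list of rows, each a list of 7 numbers: the turn, a rotation vector about the tool's x, y, z in rad, then the shift along the tool's x, y, z in cm, then the opening, from -1 (shut) to 1 (fully open). A call has 1 to 12 rows; each row shifts and turns the commanded pose from where the row before left it, along the tool's axes as they then stand; what a row does not reach is not made up. A row lasts 1/8 s, in which the tool goes at most 62.5 mm and 10.7 degrees, less where a joint would pass 70% of its speed; a pose out of reach is approached as far as the arm can. A call with a gripper value outside its range is refused whole. The fingers move at their own pace and stop on an object; the grip force is fixed at half the most. Time passes only in rows, so rows that do not move let the fingers close. It gives the time, the measured TCP pose, the force, the opening and the grip force at its end, in the units of the state.
- readout.get_obs(): the state, without advancing time (a new reading comes with each control period).
- snapshot(name): name is "side" or "top" or "wrist"; returns a dict with "pixels" (420x560x3 uint8, red, green, blue), "z_map" (420x560 float32, mm along the optical axis (not along the pixel's ray), 0 where there is no reading), "mtx" (3x3 intrinsics, pixels), "camera_from_world" (4x4, takes a point from world to camera coordinates). Camera axes: x right, y down, z forward; pixel columns grow to the right and rows downward; lengths in mm; the calibration is good to about 2 mm. The wrist camera is an equidistant fisheye: a pixel r from the principal point sees the ray r / f radians off the axis. A picture is of the moment at which its call begins.
- order.job_done(): hands the job in; it is judged then, once.
Trained networks look in a picture, given as the dict that the camera call returned (one of the last four; its "shot" number tells which), for a name from the list of things; names that differ only in an ending like _2 or _b are one class to them, and where a whole thing is asked for, a point or a joint stands for the part that bears it (a point fixed in the world has none). Each returns a list of dicts, best first, with "score" (0 to 1); they miss things now and then, are a little off and sometimes report something else, mostly with a low value. They report only what shows in the picture. A call takes as long as a camera call. They do not tell look-alikes from the thing itself.
- search_frame(target, picture): "rect" ([left, top, width, height] as shares, 0 to 1, of the picture: columns of its width, rows of its height, round what is visible of it).
- cut_out(target, picture): "region" (420x560 bool, what is visible of it) and "rect" ([left, top, width, height] as shares, 0 to 1, of the picture: columns of its width, rows of its height, round what is visible of it).
- spot_point(target, picture): "xy" ([column, row] as shares, 0 to 1, of the picture: columns of its width, rows of its height: a listed point, or the origin of a listed thing).
The state is a dict: "clock": time; "q": joint angles; "qvel": joint speeds; "joint_efforts": joint torques, N m; "ee_pos": TCP position; "tool_rot": TCP orientation; "force": force on the tool from outside, world axes, zero at the start; "torque": the same for the moment, N m; "gripper_width": finger opening in mm; "grasp_force": force on a finger pad.
Only numpy, scipy, OpenCV 4.12 (cv2) and the standard library are available. Lean on these libraries where they do the work, as an engineer would, in place of code of your own. Each camera call takes 0.05 s, during which the arm holds its last target. There are 200 camera calls.

## Working session

There is one attempt and no reset: what is moved stays moved. The work goes in short steps, Python scripts to look and compute and a shell command to move; the robot and the scene stay as the last step left them, time stands still between calls to the robot, and variables do not carry over. Pictures are saved under pics/ and viewed, at most 10 in all, crops included, and the job is handed in when it is done.

```bash
mkdir -p pics; ls; cat > h.py <<'E'
import numpy as np, cv2
from workcell import readout, snapshot, order, search_frame, cut_out, spot_point
from scipy.spatial.transform import Rotation as R
def ray(s,u,v,cam):
    K=s["mtx"];x=(u-K[0,2])/K[0,0];y=(v-K[1,2])/K[1,1]
    if cam=="wrist":
        r=np.hypot(x,y);k=np.sin(r)/r if r>1e-9 else 1
        return np.array([x*k,y*k,np.cos(r)])
    return np.array([x,y,1.])
def atz(s,u,v,z,cam):
    M=np.linalg.inv(s["camera_from_world"]);d=M[:3,:3]@ray(s,u,v,cam);o=M[:3,3]
    return o+d*(z-o[2])/d[2]
def dep(s,u,v,cam):
    M=np.linalg.inv(s["camera_from_world"]);d=ray(s,u,v,cam);z=s["z_map"][int(v),int(u)]
    return M[:3,:3]@(d*z/d[2])+M[:3,3]
def sp(n,s,cam,z=None):
    L=spot_point(n,s)
    out=[]
    for l in L[:3]:
        u,v=l["xy"][0]*560,l["xy"][1]*420
        p=atz(s,u,v,z,cam) if z is not None else dep(s,u,v,cam)
        out.append((round(l["score"],2),round(u),round(v),np.round(p,1).tolist()))
    print(cam,n,out)
E
python3 - <<'E'
from h import *
o=readout.get_obs();print(o)
for c in("side","top"):
    s=snapshot(c);cv2.imwrite(f"pics/{c}0.png",s["pixels"][:,:,::-1])
    print(c,np.round(np.linalg.inv(s["camera_from_world"]),2).tolist())
    for n,z in dict(tester=0,striker_arm=0,draw_knob=116,catch_pin=38,catch=0,buffer_side=None,seat=44,anvil_left=64,anvil_right=64,test_bar=0,sanding_block=0,wood_glue=0,tape_measure=0).items(): sp(n,s,c,z)
E
```

```text
pics
{'clock': 0.0, 'q': array([ 8.98731951e-01,  3.81178927e-01,  1.29821041e+00, -9.81783056e-06,
        1.46358801e+00, -2.15263444e-01]), 'qvel': array([-8.60618693e-04, -2.64018095e-04, -1.17558415e-03,  1.70880301e-03,
       -2.00392123e-03,  5.78470582e-05]), 'joint_efforts': array([ 3.18453385e-04, -4.37936890e+01, -2.24556720e+01,  7.13390973e-02,
        3.52797727e-02, -7.26605276e-05]), 'ee_pos': array([242.42421294, 493.41873093, 252.16390236]), 'tool_rot': array([-7.11184501e-01, -3.05943430e+00,  1.97070552e-03]), 'force': array([-0.03153788, -0.10812456,  0.063897  ]), 'torque': array([ 0.06039777,  0.04922318, -0.03887772]), 'grasp_force': 0.0, 'gripper_width': 87.84883786536564}
side [[0.81, -0.33, 0.48, -77.54], [-0.59, -0.46, 0.67, -936.52], [-0.0, -0.82, -0.57, 764.07], [0.0, 0.0, 0.0, 1.0]]
side tester [(0.63, 240, 198, [514.5, 74.5, 0.0])]
side striker_arm [(0.73, 257, 179, [626.7, 141.8, 0.0])]
side draw_knob [(0.87, 279, 164, [625.4, 16.2, 116.0])]
side catch_pin [(0.77, 286, 193, [618.4, -35.2, 38.0])]
side catch [(0.74, 231, 207, [463.2, 47.7, 0.0])]
side
[... 1000 characters left out ...]
-35.7, 38.0])]
top catch [(0.58, 208, 221, [466.5, 62.1, 0.0])]
top buffer_side [(0.8, 201, 217, [478.3, 78.8, 21.4]), (0.32, 208, 195, [541.8, 62.1, 17.1])]
top seat [(0.67, 224, 170, [613.5, 12.2, 44.0])]
top anvil_left [(0.62, 208, 162, [630.0, 57.4, 64.0])]
top anvil_right [(0.59, 210, 221, [465.3, 46.0, 64.0]), (0.56, 238, 168, [616.5, -28.4, 64.0])]
top test_bar [(0.85, 366, 312, [213.2, -408.2, 0.0]), (0.77, 275, 273, [320.2, -139.1, 0.0]), (0.65, 339, 174, [618.9, -325.1, 0.0])]
top sanding_block [(0.77, 323, 220, [478.8, -277.6, 0.0])]
top wood_glue [(0.72, 204, 113, [791.7, 84.8, 0.0]), (0.44, 180, 168, [621.8, 148.6, 0.0])]
top tape_measure [(0.85, 396, 216, [497.5, -496.1, 0.0])]
```

```bash
python3 - <<'E'
from h import *
a=cv2.imread("pics/top0.png");b=cv2.imread("pics/side0.png")
cv2.imwrite("pics/t1.png",cv2.resize(a[80:340,140:430],None,fx=2.3,fy=2.3,interpolation=2))
cv2.imwrite("pics/s1.png",cv2.resize(b[120:380,180:460],None,fx=2.3,fy=2.3,interpolation=2))
E
```

```text
(no output)
```

View pics/t1.png

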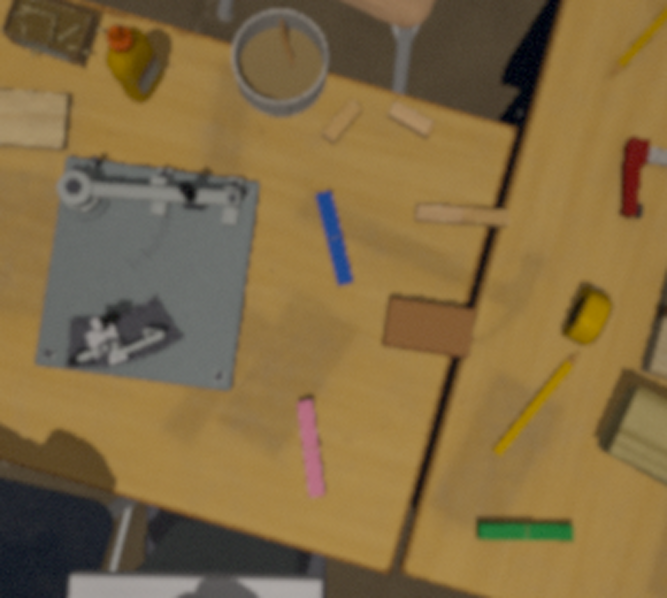

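View pics/s1.png

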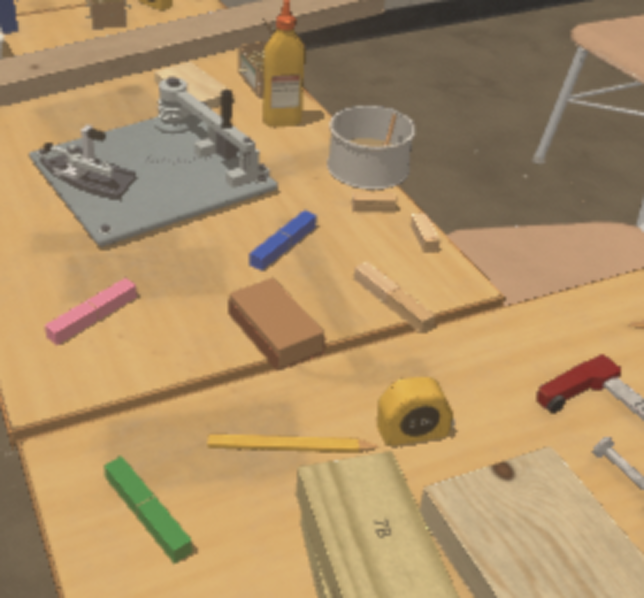

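The wooden test bar is at about (340,173) in the full top view, and about (351,248) in the side view. Look-alikes in the top view are blue (285,184), pink (275,274), green (368,311), and the short broken pieces at (289,133) and (318,131). The striker is at rest, with the knob near (224,163). I'll move the wrist camera over the tester.

```bash
python3 -m jog '[[0,0,0.159,0,0,-1,-0.3],[0,0,0.159,0,0,-1,-0.3],[0,0,0.159,0,0,-1,-0.3],[0,0,0.159,0,0,-1,-0.3],[0,0,0.159,0,0,-1,-0.3],[0,0,0.159,0,0,-1,-0.3],[0,0,0.159,0,0,-1,-0.3]]'; python3 -m jog '[[0,0,0,-4.5,2.8,0,-0.3],[0,0,0,-4.5,2.8,0,-0.3],[0,0,0,-4.5,2.8,0,-0.3],[0,0,0,-4.5,2.8,0,-0.3],[0,0,0,-4.5,2.8,0,-0.3],[0,0,0,-4.5,2.8,0,-0.3],[0,0,0,-4.5,2.8,0,-0.3],[0,0,0,-4.5,2.8,0,-0.3],[0,0,0,-4.5,2.8,0,-0.3],[0,0,0,-4.5,2.8,0,-0.3],[0,0,0,0,0,0,-0.3]]'
python3 - <<'E'
from h import *
c="wrist";s=snapshot(c);cv2.imwrite("pics/w1.png",s["pixels"][:,:,::-1])
M=np.linalg.inv(s["camera_from_world"]);print(M.round(2).tolist(),s["mtx"].tolist())
for n,z in dict(tester=0,striker_arm=0,draw_knob=116,catch_pin=38,catch=0,buffer_side=None,seat=44,anvil_left=64,anvil_right=64,test_bar=0).items(): sp(n,s,c,z)
E
```

```text
clock: 2.28
ee_pos: [242.6, 493.6, 323.1]
tool_rot: [2.226, 2.217, -0.0]
force: [-1.0, 0.2, 0.8]
gripper_width: 30.5
grasp_force: 0.0
clock: 3.65
ee_pos: [524.3, 41.2, 321.9]
tool_rot: [-2.224, -2.218, 0.001]
force: [-0.5, 0.7, -1.2]
gripper_width: 30.6
grasp_force: 0.0
[[1.0, -0.0, -0.0, 523.32], [-0.0, -0.96, -0.27, 109.78], [0.0, 0.27, -0.96, 454.11], [0.0, 0.0, 0.0, 1.0]] [[325.19226210127806, 0.0, 281.90208120413024], [0.0, 325.19226210127806, 210.34274532236597], [0.0, 0.0, 1.0]]
wrist tester [(0.77, 290, 150, [535.1, 70.6, 0.0])]
wrist striker_arm [(0.96, 355, 93, [625.3, 153.3, 0.0])]
wrist draw_knob [(0.71, 371, 214, [621.7, 11.1, 116.0])]
wrist catch_pin [(0.96, 350, 234, [617.1, -40.6, 38.0])]
wrist catch [(0.72, 240, 160, [464.3, 56.3, 0.0])]
wrist buffer_side [(0.62, 249, 145, [480.6, 79.6, 25.1]), (0.37, 242, 162, [470.2, 57.0, 24.8])]
wrist seat [(0.83, 351, 198, [613.5, 12.3, 44.0])]
wrist anvil_left [(0.94, 366, 168, [627.3, 54.6, 64.0])]
wrist anvil_right [(0.6, 354, 236, [616.1, -33.4, 64.0])]
wrist test_bar [(0.59, 337, 370, [624.5, -327.6, 0.0]), (0.48, 241, 161, [465.2, 55.4, 0.0]), (0.47, 351, 236, [627.2, -57.7, 0.0])]
```

View pics/w1.png

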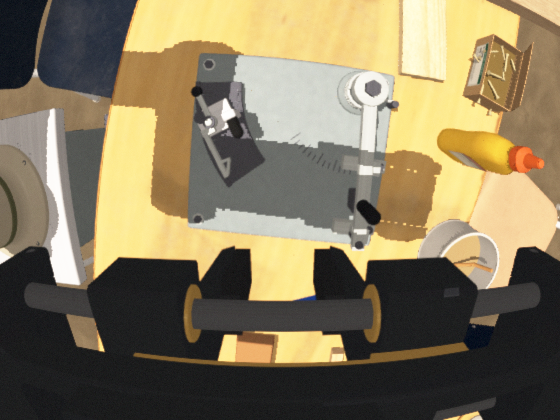

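The wrist view shows the tester in full, with the pivot at (371,90), knob at (369,212) and catch at (220,130). I'll fit the geometry from depth.

```bash
cat >> h.py <<'E'
def cloud(s,cam):
    K=s["mtx"];v,u=np.mgrid[:420,:560].astype(float);x=(u-K[0,2])/K[0,0];y=(v-K[1,2])/K[1,1]
    z=s["z_map"].astype(float)
    if cam=="wrist":
        r=np.hypot(x,y)+1e-9;t=np.tan(np.minimum(r,1.4))/r;x=x*t;y=y*t
    P=np.stack([x*z,y*z,z],-1);M=np.linalg.inv(s["camera_from_world"])
    P=P@M[:3,:3].T+M[:3,3];P[z==0]=np.nan;return P
E
python3 - <<'E'
from h import *
for c in("wrist","top"):
    s=snapshot(c);P=cloud(s,c);Q=P.reshape(-1,3);Q=Q[~np.isnan(Q[:,0])]
    B=Q[(Q[:,0]>370)&(Q[:,0]<720)&(Q[:,1]>-110)&(Q[:,1]<230)]
    desk=np.median(B[(abs(B[:,2])<8)][:,2]);print(c,"desk",desk)
    pl=B[abs(B[:,2]-desk-18)<4];r=cv2.minAreaRect(pl[:,:2].astype(np.float32));print("plate",r,np.median(pl[:,2]))
    near=lambda x,y,R:B[np.hypot(B[:,0]-x,B[:,1]-y)<R]
    k=near(621,10,25);k=k[k[:,2]>desk+100];print("knob",len(k),k.min(0),k.max(0),np.median(k,0))
    p=near(627,151,35);print("piv z",np.percentile(p[:,2],[50,90,99]));
    for lo in(84,95,105,115):
        q=p[p[:,2]>desk+lo]
        if len(q)>5:print(lo,len(q),cv2.minEnclosingCircle(q[:,:2].astype(np.float32)))
    g=B[(B[:,0]<560)&(B[:,2]>desk+60)&(B[:,2]<150)];print("catch hi",len(g),g.min(0),g.max(0))
    a=B[(abs(B[:,2]-desk-82)<4)&(B[:,1]<120)&(B[:,1]>-60)&(B[:,0]>590)]
    if len(a)>20:
        print("arm line",len(a),cv2.fitLine(a[:,:2].astype(np.float32),cv2.DIST_HUBER,0,.01,.01).ravel())
    for m,(x0,y0) in dict(bar=(619,-325)).items():
        q=Q[(abs(Q[:,0]-x0)<70)&(abs(Q[:,1]-y0)<90)&(Q[:,2]>12)&(Q[:,2]<28)]
        if len(q)>20:print("bar",len(q),cv2.minAreaRect(q[:,:2].astype(np.float32)),np.median(q[:,2]))
E
```

```text
wrist desk -0.07454143000717295
plate ((554.2113647460938, 95.09532165527344), (303.6448059082031, 310.2296447753906), 83.73552703857422) 18.242309962511968
knob 536 [597.74693561   4.66015115 100.10145999] [626.75499794  23.77045637 395.74961095] [612.79747372  15.75176412 136.31452318]
piv z [81.74061327 88.17976957 94.18950772]
84 940 ((624.873291015625, 149.75035095214844), 22.246095657348633)
catch hi 496 [427.3137476   92.18403058  60.58205042] [478.07318725 126.38765858  84.85458165]
arm line 1646 [5.2004904e-02 9.9864686e-01 6.2043304e+02 4.5057457e+01]
bar 105 ((617.48486328125, -276.5269470214844), (20.449018478393555, 18.71751594543457), 0.9970465898513794) 19.968037885669617
top desk -0.09162568645456304
plate ((555.30322265625, 95.63966369628906), (301.59002685546875, 306.5959777832031), 83.65495300292969) 18.206278379620585
knob 165 [596.25223835   3.80295295 103.30158194] [628.05813265  34.26080438 419.48052081] [610.8435087   15.72396709 414.95327039]Traceback (most recent call last):
  File "<stdin>", line 9, in <module>
    return _quantile_unchecked(
        a, q, axis, out, overwrite_input, method, keepdims, weights)
    return _ureduce(a,
                    func=_quantile_ureduce_func,
    ...<5 lines>...
                    overwrite_input=overwrite_input,
                    method=method)
    r = func(a, **kwargs)
    result = _quantile(arr,
                       quantiles=q,
    ...<2 lines>...
                       out=out,
                       weights=wgt)
    slices_having_nans = np.isnan(arr[-1, ...])
                                  ~~~^^^^^^^^^
IndexError: index -1 is out of bounds for axis 0 with size 0
```

```bash
python3 -m jog '[[0,0,0,-1.56,4.7,2,0],[0,0,0,-1.56,4.7,2,0],[0,0,0.052,0,0,5,0],[0,0,0,0,0,5,0],[0,0,0,0,0,0,0],[0,0,0,0,0,0,0]]'; python3 -m jog '[[0,0,0,0,0,2,0],[0,0,0,0,0,1.5,0],[0,0,0,0,0,1.5,0],[0,0,0,0,0,1.1,0],[0,0,0,0,0,1,0],[0,0,0,0,0,0,0],[0,0,0,0,0,0,0]]'
python3 - <<'E'
from h import *
o=readout.get_obs();print({k:np.round(o[k],2) for k in('ee_pos','tool_rot','force','gripper_width')})
s=snapshot("wrist");cv2.imwrite("pics/w2.png",s["pixels"][:,:,::-1])
E
```

```text
clock: 5.05
ee_pos: [617.9, 12.7, 185.0]
tool_rot: [2.275, 2.162, 0.003]
force: [-0.2, -0.1, 0.5]
gripper_width: 43.9
grasp_force: 0.0
clock: 5.92
ee_pos: [617.3, 12.7, 112.1]
tool_rot: [2.277, 2.164, 0.001]
force: [0.9, 0.5, -0.2]
gripper_width: 44.2
grasp_force: 0.0
{'ee_pos': array([617.31,  12.74, 112.14]), 'tool_rot': array([2.28, 2.16, 0.  ]), 'force': array([ 0.9 ,  0.53, -0.16]), 'gripper_width': np.float64(44.25)}
```

View pics/w2.png

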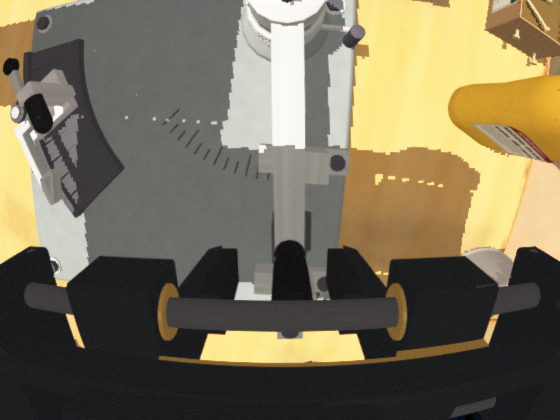

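The knob sits between the fingers at about (290,265). I'll centre, narrow the jaws, and measure the buffer front as a polar angle about the pivot.

```bash
cat > st.py <<'E'
from h import *
import sys
piv=np.array([625.6,149.8]);a0=np.deg2rad(-92.98)
o=readout.get_obs();p=o['ee_pos'];Rm=R.from_rotvec(o['tool_rot']).as_matrix()
x,y=Rm[:2,0],Rm[:2,1]
d=piv-p[:2];yaw=np.arctan2(y[1],y[0]);th=-(yaw-np.deg2rad(-2.98))
# drawn angle of tool centre about pivot, radial, force along -draw (tool y)
ang=np.arctan2(-d[1],-d[0]);thp=(a0-ang)%(2*np.pi)
F=o['force']
print("t%.2f toolth %.4f posth %.4f rad %.1f z %.1f Fy %.2f Fx %.2f Fz %.2f w %.1f g %.1f"%(o['clock'],th,thp,np.hypot(*d),p[2],F[:2]@y,F[:2]@x,F[2],o['gripper_width'],o['grasp_force']))
if len(sys.argv)>1: sys.exit(F[:2]@y>float(sys.argv[1]))
E
python3 -m jog '[[0,0,0,-0.25,0.05,0,-0.41],[0,0,0,0,0,0,-0.41],[0,0,0,0,0,0,-0.41],[0,0,0,0,0,0,-0.41]]' ; python3 st.py
python3 - <<'E'
from h import *
from st import piv,a0
s=snapshot("wrist");P=cloud(s,"wrist").reshape(-1,3)
m=(P[:,0]>390)&(P[:,0]<540)&(P[:,1]>0)&(P[:,1]<150)
for lo,hi in((40,58),(58,66),(66,72),(72,80),(80,87)):
    g=P[m&(P[:,2]>lo)&(P[:,2]<hi)]
    if len(g)<5: print(lo,len(g));continue
    d=g[:,:2]-piv;th=(a0-np.arctan2(d[:,1],d[:,0]))%(2*np.pi);r=np.hypot(*d.T)
    print(lo,len(g),"th",np.percentile(th,[0,5,25,50,75,95,100]).round(3),"r",np.percentile(r,[1,50,99]).round(0))
im=s["pixels"][:,:,::-1][30:230,0:140];cv2.imwrite("pics/w3.png",cv2.resize(im,None,fx=3,fy=3,interpolation=2))
E
```

```text
clock: 6.48
ee_pos: [617.4, 10.3, 111.8]
tool_rot: [2.277, 2.164, 0.0]
force: [0.7, 0.3, 0.9]
gripper_width: 26.0
grasp_force: 0.0
t6.47 toolth -0.0010 posth 0.0064 rad 139.8 z 111.8 Fy 0.67 Fx 0.30 Fz 0.94 w 26.0 g 0.0
t6.47 toolth -0.0010 posth 0.0064 rad 139.8 z 111.8 Fy 0.67 Fx 0.30 Fz 0.94 w 26.0 g 0.0
40 1999 th [0.961 0.982 1.052 1.197 1.31  1.492 1.52 ] r [158. 199. 209.]
58 401 th [0.997 1.237 1.302 1.316 1.337 1.361 1.375] r [158. 191. 204.]
66 121 th [1.21  1.308 1.317 1.327 1.342 1.368 1.376] r [157. 160. 197.]
72 404 th [1.155 1.162 1.189 1.249 1.312 1.358 1.376] r [155. 158. 167.]
80 716 th [1.161 1.178 1.222 1.276 1.323 1.354 1.371] r [157. 162. 173.]
```

View pics/w3.png

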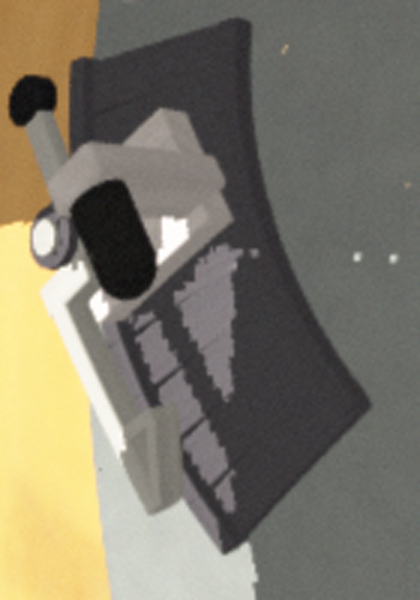

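The black buffer's front is at 1.155 rad at r≈158. Allowing for the arm's half-width, contact should come at about 1.10 rad. I'll start drawing.

```bash
python3 -m jog '[[0,0,0,0,-0.2,0,-0.41],[0,0,0,0,-0.2,0,-0.41],[0,0,0.05,0.04,-0.7,0,-0.41],[0,0,0.05,0.04,-0.7,0,-0.41],[0,0,0.05,0.04,-0.7,0,-0.41],[0,0,0.05,0.04,-0.7,0,-0.41],[0,0,0,0,0,0,-0.41],[0,0,0,0,0,0,-0.41]]'; python3 st.py
```

```text
clock: 7.52
ee_pos: [586.8, 15.4, 111.9]
tool_rot: [2.48, 1.926, 0.003]
force: [5.9, -0.2, -3.3]
gripper_width: 25.9
grasp_force: 2.9
t7.53 toolth 0.1983 posth 0.2292 rad 139.9 z 111.9 Fy 5.75 Fx 1.26 Fz -3.27 w 25.9 g 2.9
```

```bash
python3 -m jog '[[0,0,0.05,0.04,-0.7,0,-0.41],[0,0,0.05,0.04,-0.7,0,-0.41],[0,0,0.05,0.04,-0.7,0,-0.41],[0,0,0.05,0.04,-0.7,0,-0.41],[0,0,0.05,0.04,-0.7,0,-0.41],[0,0,0.05,0.04,-0.7,0,-0.41],[0,0,0.05,0.04,-0.7,0,-0.41],[0,0,0.05,0.04,-0.7,0,-0.41],[0,0,0.05,0.04,-0.7,0,-0.41],[0,0,0.05,0.04,-0.7,0,-0.41],[0,0,0,0,0,0,-0.41]]'; python3 st.py 11 && python3 -m jog '[[0,0,0.05,0.04,-0.7,0,-0.41],[0,0,0.05,0.04,-0.7,0,-0.41],[0,0,0.05,0.04,-0.7,0,-0.41],[0,0,0.05,0.04,-0.7,0,-0.41],[0,0,0,0,0,0,-0.41]]' && python3 st.py
```

```text
clock: 8.9
ee_pos: [527.1, 50.5, 111.9]
tool_rot: [2.879, 1.252, 0.003]
force: [7.0, -2.5, -4.6]
gripper_width: 26.2
grasp_force: 3.6
t8.90 toolth 0.6986 posth 0.7293 rad 139.9 z 111.9 Fy 6.82 Fx 2.89 Fz -4.57 w 26.2 g 3.6False
```

```bash
sed -i 's/sys.exit(F\[:2\]@y>float(sys.argv\[1\]))/sys.exit(int(F[:2]@y>float(sys.argv[1])))/' st.py
python3 -m jog '[[0,0,0.05,0.04,-0.7,0,-0.41],[0,0,0.05,0.04,-0.7,0,-0.41],[0,0,0.05,0.04,-0.7,0,-0.41],[0,0,0,0,0,0,-0.41]]' >/dev/null; python3 st.py 11 && python3 -m jog '[[0,0,0.02,0.01,-0.28,0,-0.41],[0,0,0.02,0.01,-0.28,0,-0.41],[0,0,0.02,0.01,-0.28,0,-0.41],[0,0,0,0,0,0,-0.41]]' >/dev/null && python3 st.py 11 && python3 -m jog '[[0,0,0.02,0.01,-0.28,0,-0.41],[0,0,0.02,0.01,-0.28,0,-0.41],[0,0,0,0,0,0,-0.41]]' >/dev/null && python3 st.py 11 && python3 -m jog '[[0,0,0.01,0.01,-0.14,0,-0.41],[0,0,0.01,0.01,-0.14,0,-0.41],[0,0,0,0,0,0,-0.41]]' >/dev/null && python3 st.py 11 && python3 -m jog '[[0,0,0.01,0.01,-0.14,0,-0.41],[0,0,0.01,0,-0.14,0,-0.41],[0,0,0,0,0,0,-0.41]]' >/dev/null && python3 st.py
```

```text
t9.40 toolth 0.8485 posth 0.8786 rad 140.0 z 111.9 Fy 7.20 Fx 1.72 Fz -5.74 w 26.0 g 3.8
t9.90 toolth 0.9084 posth 0.9364 rad 140.0 z 111.9 Fy 8.11 Fx 1.57 Fz -5.19 w 25.9 g 3.9
t10.28 toolth 0.9484 posth 0.9764 rad 140.1 z 111.9 Fy 7.84 Fx 2.18 Fz -5.70 w 26.3 g 4.0
t10.65 toolth 0.9684 posth 0.9956 rad 140.1 z 111.9 Fy 7.78 Fx 2.12 Fz -4.37 w 26.1 g 4.0
t11.03 toolth 0.9884 posth 1.0155 rad 140.1 z 111.9 Fy 8.44 Fx 0.46 Fz -3.94 w 25.8 g 4.0
```

```bash
sed -i 's/int(F\[:2\]@y>float(sys.argv\[1\]))/int(max(F[:2]@y-.7,2*o["grasp_force"])>float(sys.argv[1]))/' st.py
J(){ :; }
python3 -m jog '[[0,0,0.01,0,-0.14,0,-0.41],[0,0,0.01,0,-0.14,0,-0.41],[0,0,0,0,0,0,-0.41]]' >/dev/null; python3 st.py 9.5 && python3 -m jog '[[0,0,0.01,0,-0.14,0,-0.41],[0,0,0.01,0,-0.14,0,-0.41],[0,0,0,0,0,0,-0.41]]' >/dev/null && python3 st.py 9.5 && python3 -m jog '[[0,0,0.006,0,-0.08,0,-0.41],[0,0,0,0,0,0,-0.41]]' >/dev/null && python3 st.py 9.5 && python3 -m jog '[[0,0,0.006,0,-0.08,0,-0.41],[0,0,0,0,0,0,-0.41]]' >/dev/null && python3 st.py 9.5 && python3 -m jog '[[0,0,0.006,0,-0.08,0,-0.41],[0,0,0,0,0,0,-0.41]]' >/dev/null && python3 st.py 9.5 && python3 -m jog '[[0,0,0.003,0,-0.04,0,-0.41],[0,0,0,0,0,0,-0.41]]' >/dev/null && python3 st.py 9.5 && python3 -m jog '[[0,0,0.003,0,-0.04,0,-0.41],[0,0,0,0,0,0,-0.41]]' >/dev/null && python3 st.py 9.5 && python3 -m jog '[[0,0,0.003,0,-0.04,0,-0.41],[0,0,0,0,0,0,-0.41]]' >/dev/null && python3 st.py 9.5 && python3 -m jog '[[0,0,0.003,0,-0.04,0,-0.41],[0,0,0,0,0,0,-0.41]]' >/dev/null && python3 st.py 9.5 && python3 -m jog '[[0,0,0.003,0,-0.04,0,-0.41],[0,0,0,0,0,0,-0.41]]' >/dev/null && python3 st.py 9.5
```

```text
t11.40 toolth 1.0084 posth 1.0351 rad 140.1 z 111.9 Fy 8.54 Fx 2.12 Fz -2.98 w 26.1 g 4.1
t11.78 toolth 1.0284 posth 1.0544 rad 140.1 z 111.9 Fy 9.31 Fx 2.27 Fz -4.67 w 25.9 g 4.2
t12.03 toolth 1.0343 posth 1.0597 rad 140.1 z 111.9 Fy 8.90 Fx 2.13 Fz -5.05 w 26.0 g 4.4
t12.28 toolth 1.0404 posth 1.0650 rad 140.2 z 111.9 Fy 9.38 Fx 2.66 Fz -5.33 w 26.2 g 4.5
t12.53 toolth 1.0464 posth 1.0708 rad 140.2 z 111.9 Fy 8.19 Fx 2.21 Fz -5.08 w 25.9 g 4.5
t12.78 toolth 1.0494 posth 1.0736 rad 140.2 z 111.9 Fy 8.69 Fx 2.95 Fz -4.53 w 25.8 g 4.4
t13.03 toolth 1.0524 posth 1.0766 rad 140.2 z 111.9 Fy 8.61 Fx 3.09 Fz -4.18 w 25.9 g 4.3
t13.28 toolth 1.0554 posth 1.0797 rad 140.2 z 111.9 Fy 7.95 Fx 2.61 Fz -4.55 w 25.8 g 4.3
t13.53 toolth 1.0584 posth 1.0827 rad 140.2 z 111.9 Fy 9.36 Fx 1.94 Fz -4.93 w 26.0 g 4.2
t13.78 toolth 1.0614 posth 1.0855 rad 140.2 z 111.9 Fy 9.21 Fx 3.28 Fz -4.76 w 26.2 g 4.2
```

```bash

python3 -m jog '[[0,0,0.004,0,-0.06,0,-0.41],[0,0,0,0,0,0,-0.41]]' >/dev/null; python3 st.py 9.6 && python3 -m jog '[[0,0,0.004,0,-0.06,0,-0.41],[0,0,0,0,0,0,-0.41]]' >/dev/null && python3 st.py 9.6 && python3 -m jog '[[0,0,0.003,0,-0.04,0,-0.41],[0,0,0,0,0,0,-0.41]]' >/dev/null && python3 st.py 9.6 && python3 -m jog '[[0,0,0.003,0,-0.04,0,-0.41],[0,0,0,0,0,0,-0.41]]' >/dev/null && python3 st.py 9.6 && python3 -m jog '[[0,0,0.003,0,-0.04,0,-0.41],[0,0,0,0,0,0,-0.41]]' >/dev/null && python3 st.py 9.6 && python3 -m jog '[[0,0,0.003,0,-0.04,0,-0.41],[0,0,0,0,0,0,-0.41]]' >/dev/null && python3 st.py 9.6 && python3 -m jog '[[0,0,0.003,0,-0.04,0,-0.41],[0,0,0,0,0,0,-0.41]]' >/dev/null && python3 st.py 9.6 && python3 -m jog '[[0,0,0.003,0,-0.04,0,-0.41],[0,0,0,0,0,0,-0.41]]' >/dev/null && python3 st.py 9.6 && python3 -m jog '[[0,0,0.003,0,-0.04,0,-0.41],[0,0,0,0,0,0,-0.41]]' >/dev/null && python3 st.py 9.6 && python3 -m jog '[[0,0,0.003,0,-0.04,0,-0.41],[0,0,0,0,0,0,-0.41]]' >/dev/null && python3 st.py 9.6 && python3 -m jog '[[0,0,0.003,0,-0.04,0,-0.41],[0,0,0,0,0,0,-0.41]]' >/dev/null && python3 st.py 9.6 && python3 -m jog '[[0,0,0.003,0,-0.04,0,-0.41],[0,0,0,0,0,0,-0.41]]' >/dev/null && python3 st.py 9.6
```

```text
t14.03 toolth 1.0654 posth 1.0899 rad 140.2 z 111.9 Fy 8.08 Fx 3.85 Fz -5.17 w 25.7 g 4.2
t14.28 toolth 1.0694 posth 1.0940 rad 140.2 z 111.9 Fy 9.07 Fx 3.04 Fz -4.41 w 26.0 g 4.2
t14.53 toolth 1.0723 posth 1.0969 rad 140.2 z 111.9 Fy 8.92 Fx 3.29 Fz -3.56 w 26.4 g 4.3
t14.78 toolth 1.0753 posth 1.0998 rad 140.2 z 111.9 Fy 9.87 Fx 3.10 Fz -5.98 w 26.3 g 4.2
t15.03 toolth 1.0784 posth 1.1026 rad 140.2 z 111.9 Fy 7.34 Fx 4.11 Fz -5.45 w 26.4 g 4.2
t15.28 toolth 1.0813 posth 1.1057 rad 140.2 z 111.9 Fy 8.22 Fx 3.31 Fz -4.41 w 26.2 g 4.2
t15.53 toolth 1.0844 posth 1.1084 rad 140.2 z 111.9 Fy 8.19 Fx 3.12 Fz -5.71 w 26.1 g 4.1
t15.78 toolth 1.0874 posth 1.1115 rad 140.3 z 111.9 Fy 7.43 Fx 4.02 Fz -4.84 w 25.9 g 4.1
t16.02 toolth 1.0904 posth 1.1143 rad 140.2 z 111.9 Fy 7.52 Fx 3.76 Fz -4.29 w 26.0 g 4.0
t16.27 toolth 1.0934 posth 1.1172 rad 140.3 z 111.9 Fy 7.58 Fx 2.44 Fz -4.85 w 26.2 g 4.0
t16.52 toolth 1.0963 posth 1.1203 rad 140.3 z 111.9 Fy 7.91 Fx 3.62 Fz -4.52 w 26.3 g 3.9
t16.77 toolth 1.0994 posth 1.1234 rad 140.3 z 111.9 Fy 7.74 Fx 3.72 Fz -5.03 w 26.1 g 3.8
```

```bash

python3 -m jog '[[0,0,0.003,0,-0.04,0,-0.41],[0,0,0,0,0,0,-0.41]]' >/dev/null; python3 st.py 9.6 && python3 -m jog '[[0,0,0.003,0,-0.04,0,-0.41],[0,0,0,0,0,0,-0.41]]' >/dev/null && python3 st.py 9.6 && python3 -m jog '[[0,0,0.003,0,-0.04,0,-0.41],[0,0,0,0,0,0,-0.41]]' >/dev/null && python3 st.py 9.6 && python3 -m jog '[[0,0,0.003,0,-0.04,0,-0.41],[0,0,0,0,0,0,-0.41]]' >/dev/null && python3 st.py 9.6 && python3 -m jog '[[0,0,0.003,0,-0.04,0,-0.41],[0,0,0,0,0,0,-0.41]]' >/dev/null && python3 st.py 9.6 && python3 -m jog '[[0,0,0.003,0,-0.04,0,-0.41],[0,0,0,0,0,0,-0.41]]' >/dev/null && python3 st.py 9.6 && python3 -m jog '[[0,0,0.003,0,-0.04,0,-0.41],[0,0,0,0,0,0,-0.41]]' >/dev/null && python3 st.py 9.6 && python3 -m jog '[[0,0,0.003,0,-0.04,0,-0.41],[0,0,0,0,0,0,-0.41]]' >/dev/null && python3 st.py 9.6 && python3 -m jog '[[0,0,0.003,0,-0.04,0,-0.41],[0,0,0,0,0,0,-0.41]]' >/dev/null && python3 st.py 9.6 && python3 -m jog '[[0,0,0.003,0,-0.04,0,-0.41],[0,0,0,0,0,0,-0.41]]' >/dev/null && python3 st.py 9.6 && python3 -m jog '[[0,0,0.003,0,-0.04,0,-0.41],[0,0,0,0,0,0,-0.41]]' >/dev/null && python3 st.py 9.6 && python3 -m jog '[[0,0,0.003,0,-0.04,0,-0.41],[0,0,0,0,0,0,-0.41]]' >/dev/null && python3 st.py 9.6
```

```text
t17.02 toolth 1.1024 posth 1.1257 rad 140.3 z 111.9 Fy 8.27 Fx 3.42 Fz -5.46 w 25.8 g 4.1
t17.27 toolth 1.1053 posth 1.1285 rad 140.3 z 111.9 Fy 7.57 Fx 3.79 Fz -5.05 w 25.9 g 4.1
t17.52 toolth 1.1083 posth 1.1313 rad 140.3 z 111.9 Fy 7.98 Fx 3.24 Fz -4.69 w 26.3 g 4.1
t17.77 toolth 1.1114 posth 1.1342 rad 140.3 z 111.9 Fy 8.51 Fx 4.10 Fz -4.82 w 26.2 g 4.1
t18.02 toolth 1.1143 posth 1.1372 rad 140.3 z 111.9 Fy 7.69 Fx 4.05 Fz -5.03 w 25.9 g 4.1
t18.27 toolth 1.1174 posth 1.1396 rad 140.3 z 111.9 Fy 8.24 Fx 2.93 Fz -5.62 w 25.9 g 4.1
t18.52 toolth 1.1204 posth 1.1422 rad 140.3 z 111.9 Fy 8.59 Fx 3.74 Fz -5.11 w 25.7 g 4.2
t18.77 toolth 1.1234 posth 1.1441 rad 140.3 z 111.9 Fy 9.42 Fx 4.76 Fz -5.69 w 26.3 g 4.7
t19.02 toolth 1.1264 posth 1.1458 rad 140.3 z 111.9 Fy 9.92 Fx 2.85 Fz -5.52 w 26.0 g 5.1
```

```bash

python3 -m jog '[[0,0,0.003,0,-0.04,0,-0.41],[0,0,0,0,0,0,-0.41]]' >/dev/null; python3 st.py 12.2 && python3 -m jog '[[0,0,0.003,0,-0.04,0,-0.41],[0,0,0,0,0,0,-0.41]]' >/dev/null && python3 st.py 12.2 && python3 -m jog '[[0,0,0.0015,0,-0.02,0,-0.41],[0,0,0,0,0,0,-0.41]]' >/dev/null && python3 st.py 12.2 && python3 -m jog '[[0,0,0.0015,0,-0.02,0,-0.41],[0,0,0,0,0,0,-0.41]]' >/dev/null && python3 st.py 12.2 && python3 -m jog '[[0,0,0.0015,0,-0.02,0,-0.41],[0,0,0,0,0,0,-0.41]]' >/dev/null && python3 st.py 12.2
```

```text
t19.27 toolth 1.1294 posth 1.1475 rad 140.2 z 111.9 Fy 10.15 Fx 3.94 Fz -5.13 w 25.8 g 5.6
t19.52 toolth 1.1324 posth 1.1493 rad 140.2 z 111.9 Fy 11.56 Fx 2.99 Fz -6.30 w 25.7 g 6.1
t19.77 toolth 1.1339 posth 1.1498 rad 140.2 z 111.9 Fy 13.04 Fx 5.43 Fz -7.56 w 26.2 g 6.3
```

The force has risen by 4.4 N, so the arm is against the buffer. I'll ease forward now.

```bash

python3 -m jog '[[0,0,-0.004,0,0.056,0,-0.41],[0,0,-0.004,0,0.056,0,-0.41],[0,0,0,0,0,0,-0.41]]' >/dev/null; python3 st.py; python3 -m jog '[[0,0,-0.004,0,0.056,0,-0.41],[0,0,-0.004,0,0.056,0,-0.41],[0,0,0,0,0,0,-0.41]]' >/dev/null ; python3 st.py ; python3 -m jog '[[0,0,-0.004,0,0.056,0,-0.41],[0,0,0,0,0,0,-0.41]]' >/dev/null ; python3 st.py; python3 -m jog '[[0,0,-0.004,0,0.056,0,-0.41],[0,0,0,0,0,0,-0.41]]' >/dev/null ; python3 st.py; python3 -m jog '[[0,0,-0.004,0,0.056,0,-0.41],[0,0,0,0,0,0,-0.41]]' >/dev/null ; python3 st.py
```

```text
t20.15 toolth 1.1259 posth 1.1452 rad 140.2 z 111.9 Fy 9.73 Fx 4.42 Fz -4.70 w 26.1 g 4.9
t20.52 toolth 1.1178 posth 1.1392 rad 140.3 z 111.9 Fy 7.61 Fx 3.78 Fz -4.98 w 26.3 g 4.1
t20.77 toolth 1.1139 posth 1.1351 rad 140.3 z 111.9 Fy 8.91 Fx 4.81 Fz -5.05 w 26.3 g 4.1
t21.02 toolth 1.1098 posth 1.1312 rad 140.3 z 111.9 Fy 8.47 Fx 3.64 Fz -4.85 w 26.2 g 4.1
t21.27 toolth 1.1058 posth 1.1273 rad 140.3 z 111.9 Fy 7.90 Fx 4.43 Fz -4.53 w 26.3 g 4.1
```

```bash

python3 -m jog '[[0,0,-0.003,0,0.042,0,-0.41],[0,0,0,0,0,0,-0.41]]' >/dev/null; python3 st.py; python3 -m jog '[[0,0,-0.003,0,0.042,0,-0.41],[0,0,0,0,0,0,-0.41]]' >/dev/null ; python3 st.py ; python3 -m jog '[[0,0,-0.003,0,0.042,0,-0.41],[0,0,0,0,0,0,-0.41]]' >/dev/null ; python3 st.py; python3 -m jog '[[0,0,-0.003,0,0.042,0,-0.41],[0,0,0,0,0,0,-0.41]]' >/dev/null ; python3 st.py
```

```text
t21.52 toolth 1.1028 posth 1.1252 rad 140.3 z 111.9 Fy 7.09 Fx 4.40 Fz -5.32 w 26.3 g 3.8
t21.77 toolth 1.0998 posth 1.1243 rad 140.4 z 112.0 Fy 6.61 Fx 2.93 Fz -3.21 w 26.1 g 2.9
t22.02 toolth 1.0971 posth 1.1237 rad 140.5 z 112.0 Fy 3.84 Fx 2.83 Fz -2.32 w 26.1 g 2.5
t22.27 toolth 1.0942 posth 1.1236 rad 140.7 z 112.0 Fy 3.84 Fx 3.40 Fz -0.83 w 26.0 g 2.2
```

The hook is taking the load at arm angle ≈1.09. I'll keep easing until the finger is free.

```bash

python3 -m jog '[[0,0,-0.003,0,0.042,0,-0.41],[0,0,0,0,0,0,-0.41]]' >/dev/null; python3 st.py; python3 -m jog '[[0,0,-0.003,0,0.042,0,-0.41],[0,0,0,0,0,0,-0.41]]' >/dev/null ; python3 st.py ; python3 -m jog '[[0,0,0,0,0.04,0,-0.41],[0,0,0,0,0,0,-0.41]]' >/dev/null ; python3 st.py; python3 -m jog '[[0,0,0,0,0.04,0,-0.41],[0,0,0,0,0,0,-0.41]]' >/dev/null ; python3 st.py; python3 -m jog '[[0,0,0,0,0.04,0,-0.41],[0,0,0,0,0,0,-0.41]]' >/dev/null ; python3 st.py
```

```text
t22.52 toolth 1.0913 posth 1.1228 rad 141.0 z 111.9 Fy 3.39 Fx 1.90 Fz 0.72 w 26.2 g 1.6
t22.77 toolth 1.0884 posth 1.1217 rad 141.3 z 111.7 Fy 2.81 Fx 0.25 Fz 0.99 w 25.9 g 0.8
t23.02 toolth 1.0885 posth 1.1196 rad 141.4 z 111.5 Fy -0.60 Fx 0.41 Fz 0.43 w 25.8 g 0.0
t23.27 toolth 1.0885 posth 1.1147 rad 141.1 z 111.7 Fy 0.06 Fx 0.02 Fz -0.16 w 26.0 g 0.0
t23.52 toolth 1.0885 posth 1.1114 rad 141.0 z 111.7 Fy 0.22 Fx -1.08 Fz -0.01 w 26.1 g 0.0
```

```bash

python3 -m jog '[[0,0,0,0,0.15,0,-0.3],[0,0,0,0,0.13,0,-0.2],[0,0,0,0,0,0,-0.2],[0,0,0,0,0,-1,-0.2],[0,0,0,0,0,-2,-0.2],[0,0,0,0,0,-3,-0.2],[0,0,0,0,0,-4,-0.2],[0,0,0,0,0,-4,-0.2]]'
python3 - <<'E'
from h import *
for c in("wrist","top"):
    s=snapshot(c)
    P=cloud(s,c);q=P[(abs(P[...,0]-619)<60)&(abs(P[...,1]+325)<80)&(P[...,2]>12)&(P[...,2]<28)]
    if len(q)>20:print(c,"bar",len(q),cv2.minAreaRect(q[:,:2].astype(np.float32)),np.median(q[:,2]))
    if c=="wrist":cv2.imwrite("pics/w4.png",s["pixels"][:,:,::-1])
    for n,z in dict(draw_knob=116,catch_pin=38,seat=44,anvil_left=64,anvil_right=64,test_bar=0).items(): sp(n,s,c,z)
    u=s["pixels"]; 
    if c=="top": cv2.imwrite("pics/t4.png",cv2.resize(u[100:260,280:440,::-1],None,fx=3.5,fy=3.5,interpolation=2))
E
```

```text
clock: 24.52
ee_pos: [497.0, 91.5, 253.7]
tool_rot: [3.069, 0.671, 0.001]
force: [-0.9, -0.3, -0.2]
gripper_width: 35.3
grasp_force: 0.0
wrist bar 466 ((615.8661499023438, -317.98895263671875), (102.59334564208984, 20.19121742248535), 87.07539367675781) 20.240169198866084
wrist draw_knob [(0.74, 281, 203, [496.1, 91.8, 116.0])]
wrist catch_pin []
wrist seat [(0.72, 394, 124, [611.0, 10.7, 44.0])]
wrist anvil_left [(0.83, 372, 93, [624.9, 51.7, 64.0])]
wrist anvil_right [(0.73, 439, 140, [617.2, -37.1, 64.0]), (0.25, 283, 59, [616.4, 145.6, 64.0])]
wrist test_bar [(0.62, 478, 202, [587.2, -169.2, 0.0]), (0.59, 548, 229, [615.2, -335.8, 0.0]), (0.55, 449, 408, [224.4, -404.6, 0.0])]
top bar 289 ((618.282958984375, -326.8293151855469), (118.82796478271484, 20.71914291381836), 87.58413696289062) 19.644834216897152
top draw_knob [(0.89, 190, 207, [499.6, 91.4, 116.0]), (0.26, 204, 112, [758.5, 63.3, 116.0])]
top catch_pin [(0.79, 202, 222, [464.1, 70.9, 38.0])]
top seat [(0.57, 227, 171, [610.8, 3.3, 44.0])]
top anvil_left [(0.95, 211, 161, [634.6, 48.9, 64.0])]
top anvil_right [(0.86, 237, 169, [612.9, -26.0, 64.0])]
top test_bar [(0.77, 340, 172, [623.5, -326.2, 0.0]), (0.61, 364, 313, [208.2, -405.0, 0.0]), (0.53, 286, 186, [576.6, -166.0, 0.0])]
```

View pics/w4.png

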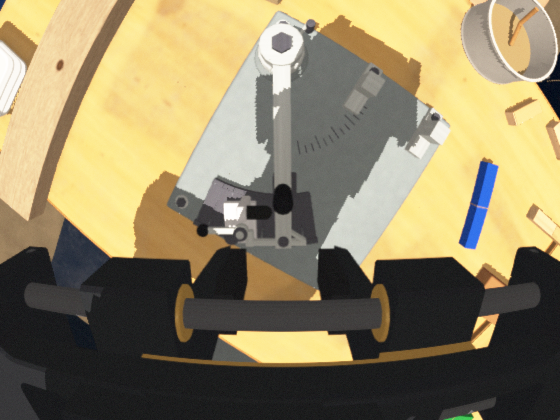

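View pics/t4.png

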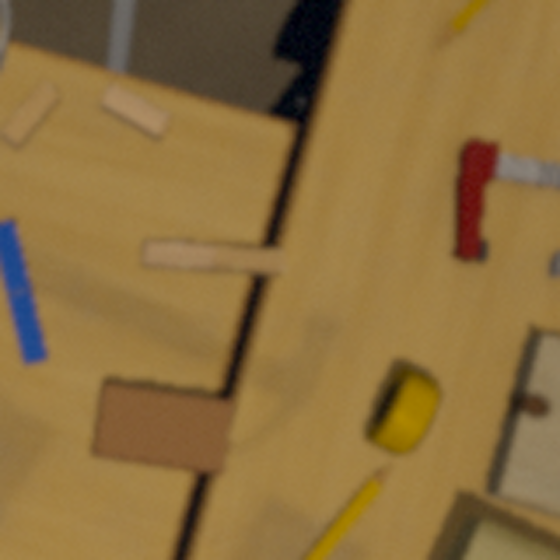

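The arm is held: in w4 it lies over the catch, with the knob at (283,195). The close crop t4 shows the wooden bar at (215,257) with its glue line, overhanging the desk seam slightly. Next I'll turn, pause for a clear look at the anvils, then fetch the bar.

```bash

python3 -m jog '[[0,0,-0.157,0,0,0,0],[0,0,-0.157,0,0,0,0],[0,0,-0.157,0,0,0,0],[0,0,-0.157,0,0,0,0],[0,0,-0.157,0,0,0,0],[0,0,-0.157,0,0,0,0],[0,0,-0.157,0,0,0,0]]' >/dev/null; python3 -m jog '[[0,0,0,-3.66,2.73,-1.15,0],[0,0,0,-3.66,2.73,-1.15,0],[0,0,0,-3.66,2.73,-1.15,0],[0,0,0,-3.66,2.73,-1.15,0],[0,0,0,0,0,0,0],[0,0,0,0,0,0,0]]'
python3 - <<'E'
from h import *
c="wrist";s=snapshot(c);P=cloud(s,c).reshape(-1,3)
for n,z in dict(seat=44,anvil_left=64,anvil_right=64,striker_arm=0,draw_knob=116).items(): sp(n,s,c,z)
psi=-0.122;T=np.array([[np.cos(psi),-np.sin(psi)],[np.sin(psi),np.cos(psi)]])
L=(P[:,:2]-[621.5,9])@T   # tester axes, about guessed anvil mid
for nm,lo,hi in(("top",61,67),("ledge",31.5,37)):
  for sd in(-1,1):
    m=(P[:,2]>lo)&(P[:,2]<hi)&(abs(L[:,0])<40)&(abs(L[:,1]-45*sd)<16);g=L[m]
    if len(g)<5: print(nm,sd,len(g));continue
    print(nm,sd,len(g),"x",np.percentile(g[:,0],[1,5,50,95,99]).round(1),"y",np.percentile(g[:,1],[1,5,50,95,99]).round(1))
    b=[]
    for y in np.arange(45*sd-8,45*sd+9,4):
        k=g[abs(g[:,1]-y)<2]
        if len(k)>3:b.append((y,round(np.percentile(k[:,0],4),1)))
    print("  front",b)
cv2.imwrite("pics/w5.png",s["pixels"][:,:,::-1])
E
```

```text
clock: 26.85
ee_pos: [599.9, -58.9, 297.3]
tool_rot: [-2.266, -2.174, 0.001]
force: [0.1, 0.2, -0.1]
gripper_width: 43.8
grasp_force: 0.0
wrist seat [(0.61, 291, 116, [613.0, 16.3, 44.0])]
wrist anvil_left [(0.86, 303, 83, [627.2, 53.3, 64.0])]
wrist anvil_right [(0.91, 301, 159, [621.8, -32.6, 64.0])]
wrist striker_arm [(0.62, 297, 16, [626.9, 154.5, 0.0])]
wrist draw_knob [(0.87, 176, 52, [500.3, 88.1, 116.0])]
top -1 277 x [-1.1 -0.3  9.1 18.1 18.9] y [-51.3 -50.7 -42.7 -34.8 -34.1]
  front [(np.int64(-53), np.float64(-0.6)), (np.int64(-49), np.float64(-0.5)), (np.int64(-45), np.float64(0.1)), (np.int64(-41), np.float64(-0.1)), (np.int64(-37), np.float64(-0.9))]
top 1 291 x [-2.1 -1.4  7.8 16.9 17.8] y [38.3 38.9 47.1 55.5 56.2]
  front [(np.int64(37), np.float64(-1.1)), (np.int64(41), np.float64(-2.0)), (np.int64(45), np.float64(-1.3)), (np.int64(49), np.float64(-1.5)), (np.int64(53), np.float64(-1.4))]
ledge -1 323 x [-23.  -21.8  -9.4  31.2  33.7] y [-51.5 -50.7 -42.6 -34.8 -34.2]
  front [(np.int64(-53), np.float64(-17.6)), (np.int64(-49), np.float64(-22.6)), (np.int64(-45), np.float64(-21.1)), (np.int64(-41), np.float64(-21.4)), (np.int64(-37), np.float64(-22.8))]
ledge 1 357 x [-24.1 -23.  -10.4  29.8  32.2] y [37.6 38.1 47.  55.1 56. ]
  front [(np.int64(37), np.float64(-22.8)), (np.int64(41), np.float64(-23.1)), (np.int64(45), np.float64(-22.2)), (np.int64(49), np.float64(-23.1)), (np.int64(53), np.float64(-23.3))]
```

```bash

python3 -m jog '[[0,0,0,-5.2,0.22,1.1,0],[0,0,0,-5.2,0.22,1.1,0],[0,0,0,-5.2,0.22,1.1,0],[0,0,0,-5.2,0.22,1.1,0],[0,0,0,-5.2,0.22,1.1,0],[0,0,0,-5.2,0.22,1.1,0],[0,0,0,0,0,0,0],[0,0,0,0,0,0,0]]'
python3 - <<'E'
from h import *
c="wrist";s=snapshot(c);P=cloud(s,c).reshape(-1,3)
sp("test_bar",s,c,0)
q=P[(abs(P[:,0]-617)<40)&(P[:,1]>-420)&(P[:,1]<-240)&(P[:,2]>12)&(P[:,2]<26)]
r=cv2.minAreaRect(q[:,:2].astype(np.float32));print(len(q),r,cv2.boxPoints(r).round(1).tolist(),np.median(q[:,2]))
cv2.imwrite("pics/w6.png",s["pixels"][:,:,::-1])
o=readout.get_obs();print(R.from_rotvec(o["tool_rot"]).as_matrix()[:,1])
E
```

```text
clock: 28.15
ee_pos: [600.7, -371.1, 231.9]
tool_rot: [-2.267, -2.175, -0.0]
force: [0.2, 1.4, 1.0]
gripper_width: 44.0
grasp_force: 0.0
wrist test_bar [(0.98, 262, 6, [585.5, -166.1, 0.0]), (0.91, 28, 227, [216.5, -413.1, 0.0]), (0.88, 61, 27, [318.4, -141.6, 0.0])]
2154 ((615.9603881835938, -328.75115966796875), (119.86233520507812, 20.1575927734375), 87.72099304199219) [[603.5, -388.20001220703125], [623.5999755859375, -389.0], [628.4000244140625, -269.29998779296875], [608.2999877929688, -268.5]] 20.20044744786469
[ 9.99203817e-01 -3.98884400e-02  8.02216147e-04]
```

View pics/w6.png

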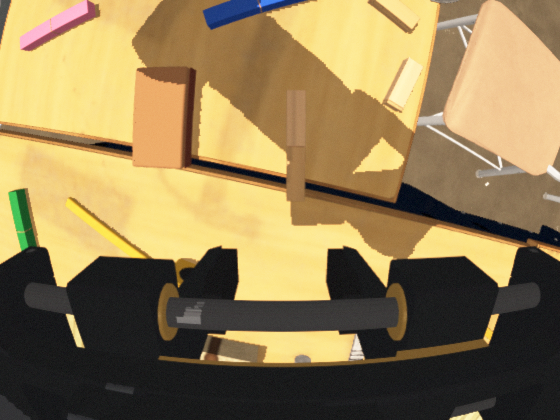

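The bar is in clear view at (296,148), and its depth box of 120 x 20 mm is centred at (616,-329). I'll grasp it.

```bash

python3 -m jog '[[0,0,0,4.29,1.36,3,0],[0,0,0,0,0,5,0],[0,0,0,0,0,5,0],[0,0,0,0,0,4.5,0],[0,0,0,0,0,2,0],[0,0,0,0,0,1,0],[0,0,0,0,0,0.7,0],[0,0,0,0,0,0,0],[0,0,0,0,0,0,-0.3],[0,0,0,0,0,0,-1],[0,0,0,0,0,0,-1],[0,0,0,0,0,0,-1]]'; python3 -m jog '[[0,0,0,0,0,0,-1],[0,0,0,0,0,0,-1]]'
```

```text
clock: 29.75
ee_pos: [616.1, -329.5, 20.2]
tool_rot: [2.267, 2.174, 0.0]
force: [-0.7, 0.4, 3.4]
gripper_width: 19.7
grasp_force: 30.0
clock: 30.0
ee_pos: [616.1, -329.5, 20.2]
tool_rot: [2.267, 2.174, 0.0]
force: [-0.8, -0.1, 5.1]
gripper_width: 19.9
grasp_force: 30.0
```

```bash

python3 -m jog '[[0,0,0,0,0,-3,-1],[0,0,0,0,0,-5,-1],[0,0,0,0,0,-5,-1],[0,0,0,5.69,-0.415,0,-1],[0,0,0,5.69,-0.415,0,-1],[0,0,0,5.69,-0.415,0,-1],[0,0,0,5.69,-0.415,0,-1],[0,0,0,5.69,-0.415,0,-1],[0,0,0,5.69,-0.415,0,-1],[0,0,0.0735,0,0,0,-1],[0,0,0,0,0,0,-1],[0,0,0,0,0,0,-1]]'
python3 - <<'E'
from h import *
c="wrist";s=snapshot(c);P=cloud(s,c).reshape(-1,3);o=readout.get_obs();p=o["ee_pos"]
Rm=R.from_rotvec(o["tool_rot"]).as_matrix();print(p.round(1),Rm[:2,1])
L=(P-p)@Rm; q=L[(abs(L[:,1])<14)&(L[:,0]>10)&(L[:,0]<75)&(abs(L[:,2]-0.2)<6)]
print("bar in tool",len(q),np.percentile(q,[1,50,99],axis=0).round(1).tolist())
psi=-0.1134;T=np.array([[np.cos(psi),-np.sin(psi)],[np.sin(psi),np.cos(psi)]])
A=(P[:,:2]-[620.8,11.3])@T
for sd in(-1,1):
    g=A[(P[:,2]>61)&(P[:,2]<67)&(abs(A[:,0])<40)&(abs(A[:,1]-45*sd)<16)]
    if len(g)>5:print(sd,len(g),"x",np.percentile(g[:,0],[2,50,98]).round(1),"y",np.percentile(g[:,1],[2,50,98]).round(1))
cv2.imwrite("pics/w7.png",s["pixels"][:,:,::-1])
E
```

```text
clock: 31.5
ee_pos: [605.2, 12.1, 149.5]
tool_rot: [-2.345, -2.09, 0.001]
force: [0.0, -0.5, -0.0]
gripper_width: 20.2
grasp_force: 30.0
[605.2  12.  149.5] [ 0.9933944  -0.11474939]
bar in tool 5524 [[10.7, -11.0, -1.4], [37.4, -1.1, 0.0], [60.8, 8.5, 1.6]]
1 764 x [ 0.2  9.6 18.8] y [36.7 45.4 54.2]
```

View pics/w7.png

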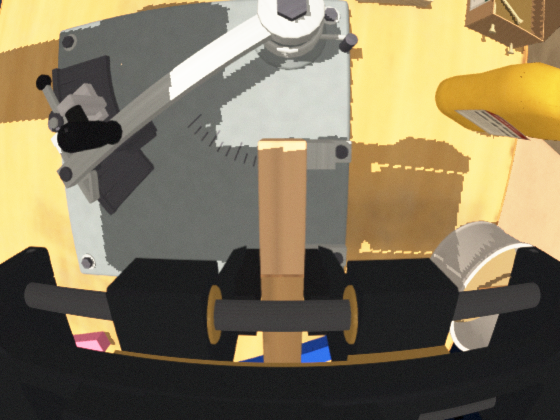

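The bar hangs level in the jaws, its end at (283,145), with the left anvil right beside it. Centring is good to about 0.6 mm. I'll lower it 6 mm short of the uprights and then feel forward.

```bash
cat > f.py <<'E'
from h import *
o=readout.get_obs();Rm=R.from_rotvec(o["tool_rot"]).as_matrix();print("t%.2f"%o["clock"],o["ee_pos"].round(2),"Ftool",(o["force"]@Rm).round(2),"Tw",o["torque"].round(2),"w%.1f"%o["gripper_width"])
E
python3 -m jog '[[0,0,0,0.06,0,3,-1],[0,0,0,0,0,3,-1],[0,0,0,0,0,2,-1],[0,0,0,0,0,1,-1],[0,0,0,0,0,0.4,-1],[0,0,0,0,0,0,-1],[0,0,0,0,0,0,-1]]' >/dev/null; python3 f.py; python3 -m jog '[[0,0,0,0,0.15,0,-1],[0,0,0,0,0.15,0,-1],[0,0,0,0,0,0,-1]]' >/dev/null; python3 f.py;python3 -m jog '[[0,0,0,0,0.1,0,-1],[0,0,0,0,0,0,-1]]' >/dev/null; python3 f.py; python3 -m jog '[[0,0,0,0,0.05,0,-1],[0,0,0,0,0,0,-1]]' >/dev/null; python3 f.py;python3 -m jog '[[0,0,0,0,0.05,0,-1],[0,0,0,0,0,0,-1]]' >/dev/null; python3 f.py
```

```text
t32.42 [605.61  13.27  56.47] Ftool [ 0.47 -0.05 -0.  ] Tw [-0.11  0.05 -0.01] w19.6
t32.80 [608.4   13.    55.81] Ftool [-0.33  0.    1.65] Tw [-0.07  0.05 -0.03] w19.8
t33.05 [609.3   12.87  55.72] Ftool [ 0.27 -0.35  0.8 ] Tw [-0.04  0.08 -0.01] w20.0
t33.30 [609.77  12.83  55.73] Ftool [-0.19  0.21 -0.04] Tw [-0.13  0.07 -0.03] w19.7
t33.55 [610.28  12.76  55.75] Ftool [-0.13  0.19  0.97] Tw [-0.08  0.08 -0.02] w19.4
```

```bash

python3 -m jog '[[0,0,0,-0.07,0.04,0,-1],[0,0,0,0,0,0,-1]]' >/dev/null; python3 f.py; python3 -m jog '[[0,0,0,0,0.05,0,-1],[0,0,0,0,0,0,-1]]' >/dev/null; python3 f.py;python3 -m jog '[[0,0,0,0,0.05,0,-1],[0,0,0,0,0,0,-1]]' >/dev/null; python3 f.py; python3 -m jog '[[0,0,0,0,0.05,0,-1],[0,0,0,0,0,0,-1]]' >/dev/null; python3 f.py
```

```text
t33.80 [610.59  11.96  55.76] Ftool [ 0.03 -0.17  0.12] Tw [-0.1  -0.01  0.  ] w19.8
t34.05 [611.01  12.01  55.71] Ftool [-0.76 -0.44  0.51] Tw [-0.09  0.15  0.05] w19.7
t34.30 [611.22  11.95  55.65] Ftool [-1.03 -2.53  0.04] Tw [-0.08  0.46  0.14] w19.6
t34.55 [611.33  11.92  55.61] Ftool [-1.38 -5.24 -1.52] Tw [-0.11  0.93  0.11] w19.6
```

```bash

python3 -m jog '[[0,0,0,0,0.03,0.06,-1],[0,0,0,0,0,0,-1]]' >/dev/null; python3 f.py; python3 -m jog '[[0,0,0,0,0,0.05,-1],[0,0,0,0,0,0,-1]]' >/dev/null; python3 f.py;python3 -m jog '[[0,0,0,0,0,0.05,-1],[0,0,0,0,0,0,-1]]' >/dev/null; python3 f.py; python3 -m jog '[[0,0,0,0,0,0.05,-1],[0,0,0,0,0,0,-1]]' >/dev/null; python3 f.py
```

```text
t34.80 [611.35  12.03  55.01] Ftool [-0.23 -6.53 -2.88] Tw [-0.06  1.05  0.1 ] w19.9
t35.05 [611.36  12.03  54.53] Ftool [-1.18 -6.09 -2.97] Tw [-0.01  1.1   0.22] w19.6
t35.30 [611.36  12.05  54.21] Ftool [-0.39 -7.09 -3.87] Tw [0.01 1.16 0.18] w19.9
t35.55 [611.35  12.12  54.15] Ftool [ 0.24 -9.05 -6.46] Tw [0.02 1.35 0.15] w19.6
```

```bash

python3 -m jog '[[0,0,-0.006,0,0,0,-1],[0,0,0,0,0,0,-1]]' >/dev/null; python3 f.py; python3 -m jog '[[0,0,0,0,0,0,-0.45],[0,0,0,0,0,0,-0.3],[0,0,0,0,0,0,-0.2],[0,0,0,0,0,0,-0.2],[0,0,0,0,0,0,-0.2]]' >/dev/null; python3 f.py
python3 - <<'E'
from h import *
c="wrist";s=snapshot(c);P=cloud(s,c).reshape(-1,3)
psi=-0.1134;T=np.array([[np.cos(psi),-np.sin(psi)],[np.sin(psi),np.cos(psi)]])
A=(P[:,:2]-[620.8,11.3])@T
g=A[(P[:,2]>61)&(P[:,2]<67)&(abs(A[:,0])<40)&(abs(A[:,1]-45)<16)];print("anvilL",len(g),np.percentile(g,[2,98],axis=0).round(1).tolist())
g=A[(abs(P[:,2]-54)<4)&(A[:,0]>-35)&(A[:,0]<1.5)&(A[:,1]>10)&(A[:,1]<75)];print("bar",len(g),np.percentile(g,[2,98],axis=0).round(1).tolist())
E
```

```text
t35.80 [611.36  12.09  54.15] Ftool [-0.5  -8.33 -7.88] Tw [ 0.03  1.38 -0.  ] w19.5
t36.42 [612.41  11.81  53.62] Ftool [1.02 0.44 0.19] Tw [-0.05  0.03 -0.04] w35.4
anvilL 2438 [[-0.8, 36.6], [18.7, 54.0]]
bar 5558 [[-20.3, 11.3], [-1.2, 59.9]]
```

```bash

python3 -m jog '[[0,0,0,0,-0.05,-0.5,-0.2],[0,0,0,0,0,-1.5,-0.2],[0,0,0,0,0,-3,-0.2],[0,0,0,0,0,-5,-0.2],[0,0,0,0,0,-5,-0.2],[0,0,0,-4,0,-4,-0.2],[0,0,0,-4,0,-2,-0.2],[0,0,0,0,0,0,-0.2],[0,0,0,0,0,0,-0.2]]' 
python3 - <<'E'
from h import *
c="wrist";s=snapshot(c);P=cloud(s,c).reshape(-1,3)
psi=-0.1134;T=np.array([[np.cos(psi),-np.sin(psi)],[np.sin(psi),np.cos(psi)]])
A=(P[:,:2]-[620.8,11.3])@T
for sd in(-1,1):
    g=A[(P[:,2]>61)&(P[:,2]<67)&(abs(A[:,0])<40)&(abs(A[:,1]-45*sd)<16)]
    if len(g)>5:print("anvil",sd,len(g),np.percentile(g,[1,99],axis=0).round(1).tolist())
m=(abs(P[:,2]-54)<4)&(A[:,0]>-35)&(A[:,0]<0.5)&(abs(A[:,1])<75);r=cv2.minAreaRect(A[m].astype(np.float32));print("bar",m.sum(),r,np.median(P[m,2]))
for y in(-45,-20,0,20,45):
    k=A[m&(abs(A[:,1]-y)<5)];print(y,np.percentile(k[:,0],[2,50,98]).round(1))
sp("draw_knob",s,c,116);cv2.imwrite("pics/w8.png",cv2.resize(s["pixels"][0:260,100:450,::-1],None,fx=2.2,fy=2.2,interpolation=2))
E
```

```text
clock: 37.6
ee_pos: [602.9, -67.0, 263.6]
tool_rot: [-2.339, -2.097, 0.0]
force: [-0.4, 0.3, -0.2]
gripper_width: 34.9
grasp_force: 0.0
anvil -1 333 [[0.2, -53.3], [19.6, -36.6]]
anvil 1 356 [[-0.3, 36.2], [18.8, 54.2]]
bar 2151 ((-10.16952896118164, 0.5473442077636719), (20.937143325805664, 119.73674774169922), 0.13616283237934113) 54.11499267398494
-45 [-19.4 -10.   -0.5]
-20 [-19.4 -10.   -0.7]
0 [-19.5 -10.1  -0.8]
20 [-19.5 -10.2  -0.9]
45 [-19.7 -10.3  -1.1]
wrist draw_knob [(0.57, 148, 43, [498.1, 91.9, 116.0])]
```

View pics/w8.png

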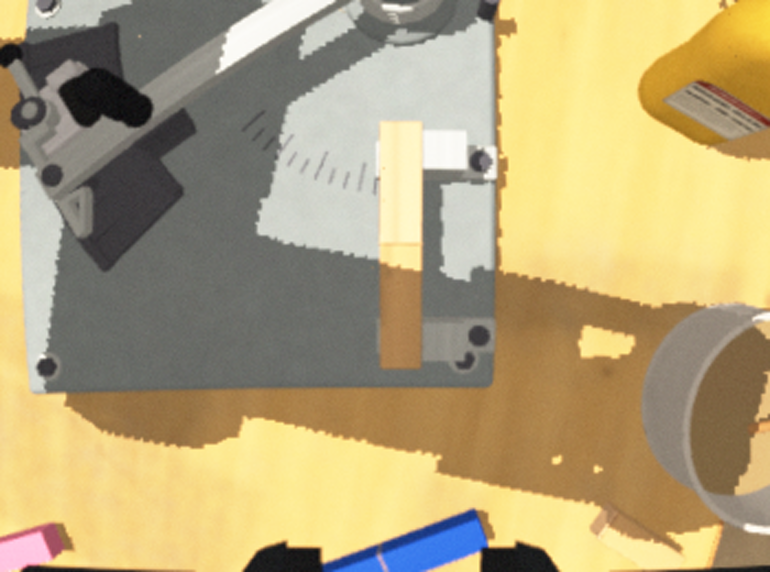

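The bar lies flush against both anvils, at (400,245) in the crop. It is centred to within about 0.5 mm, at the right height, and the arm is still cocked. I'm handing in.

```bash
python3 -c "
from workcell import order
print(order.job_done())"
```

```text
the job is handed in; nothing more can be done
None
```

The job is handed in at about 38 s: the hook holds the cocked striker arm, and the glued bar lies on the ledges, flush to within about 0.3 mm and centred to within about 0.5 mm by camera depth; no verdict came back.

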